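# Square the test panels and fit the hold-down frame on its pins

## Robot

A 6-joint arm with a two-finger parallel gripper is mounted at the origin on the work surface. World frame = base frame: x ahead of the robot, y to its left, z up, the work surface at z = 0. Lengths are in m, angles in rad, forces in N, time in s.
With the tool pointing down it reaches from about 0.35 to 0.8 m from the base axis. Payload 7.3 kg.
Tool frame: the origin (TCP) lies between the finger pads; the fingertips stand 25 mm ahead of it and the grasp point (between the pads) lies 6 mm ahead of it (r.tip_extent is the distance from the TCP to the fingertips, in m); z points along the fingers, y is the direction in which the jaws open and shut (so a half turn about z gives the same grasp; the last joint's range is limited). The gripper opens to 85 mm and grips with 20 to 120 N. Pads are 22 mm wide; open, the fingers measure 114 mm over their backs; the gripper's body (76 mm by 85 mm) begins 54 mm behind the grasp point. The pads swing forward as they close: fully open they stand 13 mm farther back than shut.
Start: joints at [1.115, 0.342, 1.524, -0, 1.275, -0.146], TCP at [0.16, 0.5, 0.256] pointing down, gripper open.
Joint ranges: [-2.53, 2.53], [-0.77, 2.02], [0.04, 2.7], [-1, 4.14], [0.28, 2.66], [-3.11, 3.11]. Speed limits (rad/s): [2.57, 2.57, 3.14, 3.14, 3.14, 3.14].

## Interface

Orientations are given as a unit quaternion [x, y, z, w].
In Python, from workcell import r, command_gripper, optics gives the robot as it stands. The module is installed in compiled form; this text tells all that it offers. Calls block until the motion is done:
- r.reach(position, orientation): joint-space move of the TCP to a pose.
- r.move_straight(position, orientation=None, speed=0.15, max_force=None): straight line of the TCP; orientation=None keeps the orientation; speed is the mean speed in m/s. With max_force (N) it stops when the force on the tool has changed by that much, and returns True; else False.
- r.movej(angles): joint-space move.
- command_gripper(opening, force=None): finger opening in m; force is the grip in N (None keeps the last); returns when the fingers have stopped.
- r.hold(seconds).
- r.solve_ik(position, orientation): joint angles nearest the present ones, or None.
- r.read_state(): the state.
- optics.get_image(name): name is "scene" or "side" or "wrist"; returns (picture, depth): 400x640x3 uint8, red, green, blue; 400x640 float32, m along the optical axis (not along the pixel's ray), 0 where there is no reading.
- optics.camera_model(name): a dict with "K" (3x3 intrinsics, pixels), "k1" (the pictures are not rectified: a ray, as slopes to the right and down, at radius r is drawn at 1 + k1 r^2 times it, then the intrinsics apply), "R" (3x3) and "t" (3): a world point X has camera coordinates R X + t; the wrist camera has in their place "tool_from_camera" (4x4, takes a point from camera to tool coordinates, whose origin is the TCP and whose axes are the flange's). Camera axes: x right, y down, z forward; pixel columns grow to the right and rows downward; lengths in m; the calibration is good to about 2 mm. A picture is of the moment at which its call begins: read the wrist's pose just before it. camera_model takes no time and is no camera call.
A pose or a line that the arm cannot do raises r.PlanningError and nothing moves.
- r.finish_job(): hands the job in, once; it reports no verdict.
The state is a dict: "time_s": time; "joint_positions": joint angles; "dq": joint speeds; "tau": joint torques, N m; "eef_pos": TCP position; "eef_rot": TCP orientation; "contact_force": force on the tool from outside, world axes, zero at the start; "torque": the same for the moment, N m; "grip_width": finger opening in m.
Only numpy, scipy, OpenCV 4.12 (cv2) and the standard library are available. Lean on these libraries where they do the work, as an engineer would, in place of code of your own. Each camera call takes 0.05 s, during which the arm holds its last target. There are 200 camera calls.

## Task

On the cold deck, tap the untidy stack of three metal test panels until it is square, flush and snug in the corner of the two stops. Then hang the hold-down frame on the deck's two pins, both holes at once, and lower it gently (do not drop it) until it lies flat and fully home on the deck around the still-square stack; let go of it, and leave the other things on the bench undisturbed.

Things in the scene. Friction and masses are not known exactly. Their poses are not given: they have to be found in the camera images.
- deck: Low grey cold deck, fixed, bare metal top, 190 (x) by 230 (y) by 40 mm high. Origin at the centre of its underside, z up. Two fixed upright steel pins of 12 mm diameter rise 42 mm above its top (tip edge rounded 1.5 mm), one in each dark slot. Both are on one clamped slide: the same shift of at most 10 mm either way along deck x, none in y. They do not give when touched.
- slot_a (a point): Middle of the first slot, on the deck's top at deck x = +50, y = +80 mm. Its pin stands here, moved along deck x by the slide's shift, which is NOT measured (this point is the slot's, not the pin's): it must be seen or felt.
- slot_b (a point): Middle of the other slot, at deck x = -50, y = -80 mm on the deck's top. Its pin has the same unmeasured shift along deck x.
- corner (a point): At deck x -3, y -3, z 50 mm: where the lowest panel's origin lies when snug against both stops, on a fixed block 47 (x) by 55 (y) by 10 mm high that lifts the stack off the deck. The stops, 6 mm thick, stand 30 mm above the deck: one's face looks to deck -x at x = +27 mm (spans y -28 to +22), the other's looks to deck -y at y = +32 mm (spans x -23 to +17).
- panel0: Lowest of three equal loose polished, oily (slippery, friction about 0.2) aluminium test panels, 60 (x) by 70 (y) by 6 mm, 75 g, stacked on the deck's low block; origin at the centre of the underside. They start 7 to 16 mm short of their snug place in deck x and 7 to 14 mm in deck y (on the -x, -y side), each differently, turned up to 0.08 rad.
- panel1: Middle panel of the stack, same size and origin as panel0.
- panel2: Top panel of the stack, same size and origin as panel0.
- frame: Loose flat steel frame, 132 (x) by 200 (y) by 8 mm, 0.35 to 0.7 kg, on the bench. Origin: centre of its underside, z up. Window 96 (x) by 92 (y) mm; two 15 mm through holes at x +50, y +80 and x -50, y -80 mm, so a half turn fits too. Fitted, its axes lie along the deck's, its underside on the deck's top, its centre over the deck's but for the pins' shift along deck x.
- bail (a point): Middle of the frame's black bail handle, the place to grip from above, closing along the frame's x: a level bar along y over the window, 12 mm wide and high, 116 mm long, its axis 64 mm above the frame's underside, on two posts at y = +-54 mm.
- wash_bottle: Bystander, to be left where it stands; origin at the centre of its underside. White bottle with a red cap, diameter 64, 150 mm tall.
- amber_jar: Bystander, to be left where it stands; origin at the centre of its underside. Amber jar with black cap, diameter 60, 85 mm tall.
- beaker: Bystander, to be left where it stands; origin at the centre of its underside. Glass beaker, diameter 68, 85 mm tall.
- tin: Bystander, to be left where it stands; origin at the centre of its underside. Small metal tin, diameter 48, 45 mm tall.
- collar: Bystander, to be left where it stands; origin at the centre of its underside. Brass collar ring, diameter 48, 12 mm tall.
- screwdriver: Bystander, to be left where it stands; origin at the centre of its underside. Screwdriver lying on the bench, along its own x.
- cylinder: Bystander, to be left where it stands; origin at the centre of its underside. Tall open glass cylinder, diameter 56, 170 mm tall.
There are look-alikes about, which are no part of the job. What is shaped like the panel2 but orange is not meant.

How it is judged:
By the outcome, as a careful person would: the job done as asked, in the order asked, and still so for the second after the job is handed in, with the robot touching nothing.
It also fails if it takes over 67 s, if anything falls off the work surface, if the arm or the gripper's body presses on something with over 40 N, if the wrist force passes 120 N, or if a joint passes its speed limit or range.

## Working session

There is one attempt and no reset: what is moved stays moved. The work goes in short steps, each a Python script; the robot and the scene stay as the last script left them, time stands still between calls to the robot, and variables do not carry over. Pictures are saved under pics/ and viewed, about 8 in all and at most 12, crops included, and the job is handed in when it is done.

```bash
mkdir -p pics
cat > h.py <<'E'
import numpy as np, cv2
from scipy.spatial.transform import Rotation as Ro
from workcell import r, command_gripper, optics
def snap(name):
    s=r.read_state(); im,d=optics.get_image(name); m=optics.camera_model(name)
    K=np.array(m["K"]);k1=m["k1"]
    if name=="wrist":
        T=np.eye(4);T[:3,:3]=Ro.from_quat(s["eef_rot"]).as_matrix();T[:3,3]=s["eef_pos"]
        W=T@np.array(m["tool_from_camera"]); 
    else:
        W=np.eye(4);R=np.array(m["R"]);W[:3,:3]=R.T;W[:3,3]=-R.T@np.array(m["t"])
    return dict(im=im,d=d,K=K,k1=k1,W=W)
def rays(c,uv):
    uv=np.atleast_2d(np.asarray(uv,float)); D=(uv-c["K"][:2,2])/[c["K"][0,0],c["K"][1,1]]
    x=D.copy()
    for _ in range(20): x=D/(1+c["k1"]*(x**2).sum(1,keepdims=True))
    return np.c_[x,np.ones(len(x))]
def plane(c,uv,z):
    v=rays(c,uv)@c["W"][:3,:3].T; o=c["W"][:3,3]
    return o+v*((z-o[2])/v[:,2:3])
def depthpts(c,uv):
    uv=np.atleast_2d(np.asarray(uv)); d=c["d"][uv[:,1].astype(int),uv[:,0].astype(int)]
    return rays(c,uv)*d[:,None]@c["W"][:3,:3].T+c["W"][:3,3]
def proj(c,X):
    X=(np.atleast_2d(X)-c["W"][:3,3])@c["W"][:3,:3]; x=X[:,:2]/X[:,2:]
    x=x*(1+c["k1"]*(x**2).sum(1,keepdims=True)); return x*[c["K"][0,0],c["K"][1,1]]+c["K"][:2,2]
def cloud(c):
    v,u=np.mgrid[0:400,0:640]; return depthpts(c,np.c_[u.ravel(),v.ravel()]).reshape(400,640,3)
def save(n,im): cv2.imwrite(f"pics/{n}.png",cv2.cvtColor(im,cv2.COLOR_RGB2BGR))
def down(yaw): # tool z down, tool y (jaw axis) at world angle yaw
    y=np.array([np.cos(yaw),np.sin(yaw),0]);z=np.array([0,0,-1.]);x=np.cross(y,z)
    return Ro.from_matrix(np.c_[x,y,z]).as_quat()
E
python3 - <<'E'
from h import *
for n in("scene","side"):
    c=snap(n); save(n,c["im"]); print(n,c["W"].round(3).tolist(),c["K"].round(1).tolist(),c["k1"])
    np.savez("pics/"+n,**c)
print(optics.camera_model("wrist")["tool_from_camera"]); s=r.read_state();print(s["time_s"],s["eef_rot"],s["contact_force"])
E
```

```text
scene [[0.627, 0.515, -0.585, 1.538], [0.779, -0.415, 0.47, -0.811], [-0.0, -0.75, -0.661, 1.207], [0.0, 0.0, 0.0, 1.0]] [[491.2, 0.0, 322.5], [0.0, 491.2, 195.7], [0.0, 0.0, 1.0]] -0.08335390434189432
side [[0.728, -0.465, 0.503, -0.177], [-0.685, -0.511, 0.519, -0.788], [0.015, -0.723, -0.691, 1.098], [0.0, 0.0, 0.0, 1.0]] [[468.6, 0.0, 323.2], [0.0, 468.6, 205.4], [0.0, 0.0, 1.0]] 0.01572224897570988
[[-7.62219487e-04 -9.47571022e-01 -3.19544327e-01  8.22354633e-02]
 [ 9.99999234e-01 -1.03386433e-03  6.80472016e-04  7.71414147e-05]
 [-9.75161044e-04 -3.19543564e-01  9.47571084e-01 -1.18619962e-01]
 [ 0.00000000e+00  0.00000000e+00  0.00000000e+00  1.00000000e+00]]
0.1 [ 1.54291588e-01  9.88025111e-01 -6.62051079e-04 -2.16093260e-04] [-0.33229256  0.29998269 -0.21968449]
```

View pics/scene.png

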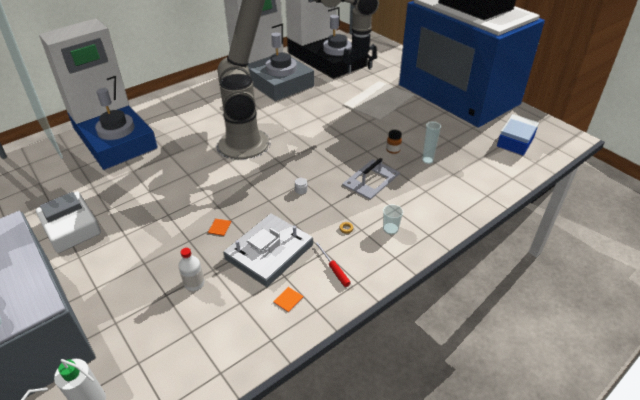

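View pics/side.png

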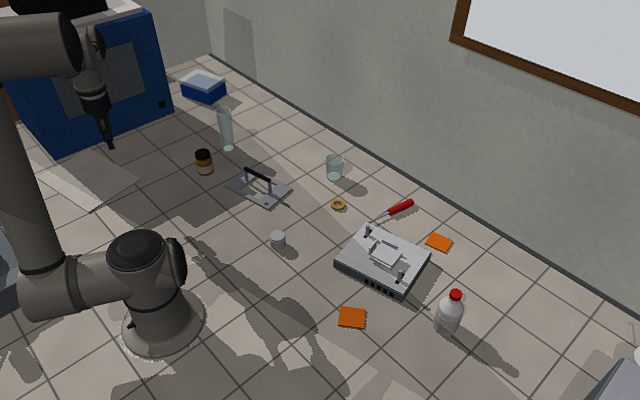

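The scene view shows the deck with the stack at about (268,247) and the frame with its black bail at (370,180). The side view shows them at (383,262) and (260,185). Possible mix-ups: the orange plates at scene (219,228) and (289,299), which are not meant, against the grey panels on the deck at (263,238). The grey stack on the deck is the right one. Next I'll get rough poses and look from close by.

Run:
```python
from h import *
cs={n:dict(np.load(f"pics/{n}.npz")) for n in("scene","side")}
for n,l in (("scene",dict(deck=(268,245,.04),frame=(369,180,.008),bail=(372,166,.064),tin=(301,186,.045),collar=(346,228,.01),jar=(394,146,.05),bott=(190,270,.07),cyl=(430,160,0),beak=(392,230,0))),
            ("side",dict(deck=(383,262,.04),frame=(260,189,.008),bail=(258,175,.064),tin=(278,234,.045),collar=(338,204,.01)))):
    for k,(u,v,z) in l.items(): print(n,k,plane(cs[n],(u,v),z)[0].round(3),depthpts(cs[n],(u,v))[0].round(3))
P=[cloud(cs[n]).reshape(-1,3) for n in cs]; P=np.vstack(P)
m=(abs(P[:,2]-.04)<.006)&(np.hypot(P[:,0]-.6,P[:,1]+.1)<.5)
print(m.sum(),np.median(P[m],0))
q=P[m][:,:2]; c=np.median(q,0); q=q[np.hypot(*(q-c).T)<.18]; print(cv2.minAreaRect((q*1000).astype(np.float32)))
m=(abs(P[:,2]-.064)<.008)
C=[a['im'][50:370,150:480] for a in cs.values()]
cr=lambda c,u,v:cv2.resize(c['im'][v-60:v+60,u-75:u+75],(400,320),interpolation=cv2.INTER_CUBIC)
save("crop",np.hstack([cr(cs['scene'],268,245),cr(cs['side'],383,262)]))
```

```text
scene deck [ 0.583 -0.269  0.04 ] [ 0.593 -0.274  0.052]
scene frame [0.519 0.238 0.008] [ 0.508  0.249 -0.004]
scene bail [0.512 0.255 0.064] [0.514 0.253 0.066]
scene tin [ 0.419 -0.012  0.045] [ 0.415 -0.008  0.04 ]
scene collar [ 0.661 -0.001  0.01 ] [ 0.648  0.01  -0.007]
scene jar [0.459 0.428 0.05 ] [0.452 0.437 0.042]
scene bott [ 0.546 -0.525  0.07 ] [ 0.572 -0.532  0.1  ]
scene cyl [0.574 0.527 0.   ] [0.586 0.51  0.015]
scene beak [0.761 0.123 0.   ] [0.772 0.109 0.017]
side deck [ 0.559 -0.284  0.04 ] [ 0.544 -0.294  0.062]
side frame [0.511 0.239 0.008] [0.516 0.247 0.   ]
side bail [0.515 0.248 0.064] [0.513 0.246 0.066]
side tin [0.402 0.004 0.045] [0.401 0.002 0.047]
side collar [0.658 0.001 0.01 ] [ 0.668  0.011 -0.004]
5896 [ 0.57778503 -0.27332854  0.03948121]
((578.3435668945312, -266.10406494140625), (196.13502502441406, 235.0873565673828), 13.823981285095215)
```

View pics/crop.png

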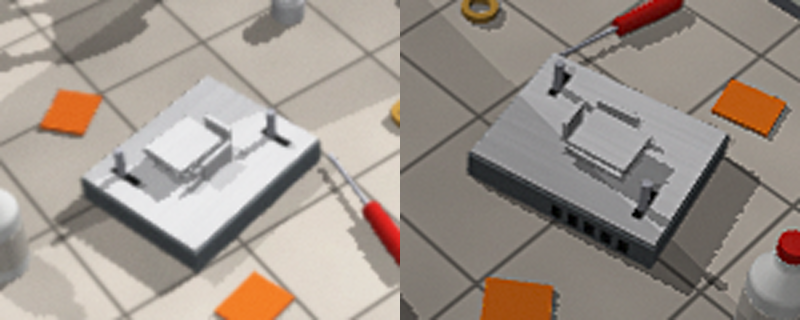

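Run:
```python
from h import *
a=np.radians(13.8)
r.reach([0.577,-0.27,0.26],down(a+np.pi/2))
c=snap("wrist"); save("w1",c["im"]); np.savez("pics/w1",**c)
r.reach([0.577-.03,-0.27-.005,0.26],down(a+np.pi/2))
c=snap("wrist"); np.savez("pics/w2",**c)
s=r.read_state();print(s["time_s"],s["eef_pos"],s["joint_positions"],c["K"])
```

```text
3.5167 [ 0.54718338 -0.27475516  0.26048424] [-5.90576539e-01  5.01581837e-01  1.26034027e+00  2.70202105e-04
  1.37879059e+00 -2.40222346e+00] [[336.08382515   0.         314.93607461]
 [  0.         336.08382515 186.95154357]
 [  0.           0.           1.        ]]
```

View pics/w1.png

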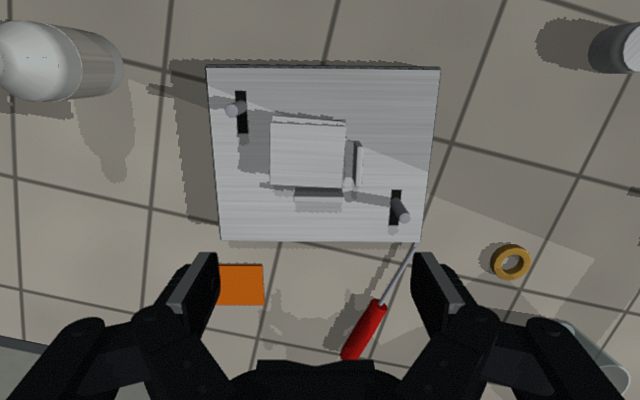

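The close view shows the grey deck with corners near (207,67), (439,67), (421,242) and (219,241). The stops are at (358,165), deck +y, and (318,200), deck +x. The pin tips are at about (231,110) and (404,216), and the stack is at (308,153). The orange plate at (242,285) is not meant.

Run:
```python
from h import *
for n in("w1","w2"):
    c=dict(np.load(f"pics/{n}.npz")); P=cloud(c); z=P[...,2]
    print(n,"deck top z",np.median(z[(abs(z-.04)<.008)&(np.hypot(P[...,0]-.577,P[...,1]+.27)<.15)]))
    near=np.hypot(P[...,0]-.577,P[...,1]+.27)<.165
    m=((z>.025)&near&(c["d"]>0)).astype(np.uint8); m[245:]=0
    m=cv2.morphologyEx(m,cv2.MORPH_OPEN,np.ones((3,3)))
    ct=max(cv2.findContours(m,0,1)[0],key=cv2.contourArea)[:,0]
    q=plane(c,ct,.04)[:,:2]; R=cv2.minAreaRect((q*1000).astype(np.float32)); print(R)
    ang=R[2]; ang=ang-90 if ang>45 else ang; a=np.radians(ang); ctr=np.array(R[0])/1000
    A=np.array([[np.cos(a),np.sin(a)],[-np.sin(a),np.cos(a)]])
    D=(P[...,:2]-ctr)@A.T
    for nm,x,y in(("a",.05,.08),("b",-.05,-.08)):
        mm=((z>.074)&(abs(D[...,0]-x)<.03)&(abs(D[...,1]-y)<.03)).astype(np.uint8)
        k,l,s,ce=cv2.connectedComponentsWithStats(mm); i=1+s[1:,4].argmax()
        print(nm,s[i],ce[i].round(1),"deck",((plane(c,ce[i],.081)[0,:2]-ctr)@A.T).round(4), plane(c,ce[i],.081)[0].round(4), "zmax",np.median(z[mm>0]))
    mm=((z>.062)&(z<.0695)&(abs(D[...,0]+.01)<.035)&(abs(D[...,1]+.01)<.042))
    u=cv2.minAreaRect((D[mm]*1000).astype(np.float32)); print("stack top",u,np.median(z[mm]))
```

```text
w1 deck top z 0.04101917518438147
((578.4032592773438, -261.693359375), (186.7010498046875, 226.15762329101562), 13.298918724060059)
a [396 209  15  14 155] [403.2 215.6] deck [0.0441 0.0788] [ 0.6032 -0.1748  0.081 ] zmax 0.08238690522662212
b [225 103  16  15 177] [232.3 110.1] deck [-0.0543 -0.0791] [ 0.5438 -0.3511  0.081 ] zmax 0.08272404900408664
stack top ((-12.964166641235352, -8.85610580444336), (83.04817199707031, 63.58820724487305), 87.7833251953125) 0.06865971003653215
w2 deck top z 0.04096136707411471
((565.0001220703125, -264.659423828125), (161.45187377929688, 225.9595184326172), 13.414323806762695)
a [392 238  14  14 145] [398.7 244.2] deck [0.0579 0.0786] [ 0.6031 -0.1748  0.081 ] zmax 0.08245487484683461
b [   6  252  204  148 8734] [103.1 343.5] deck [ 0.1861 -0.2434] [ 0.8025 -0.4583  0.081 ] zmax 0.30346164767621997
stack top ((-3.842937469482422, -8.846839904785156), (82.12397003173828, 59.94655990600586), 88.2122802734375) 0.06862057450605258
```

```bash
cat >> h.py <<'E'
D0=np.array([.5784,-.2617]); a=np.radians(13.35)
def dk(x,y,z): return [*(D0+[x*np.cos(a)-y*np.sin(a),x*np.sin(a)+y*np.cos(a)]),z]
def indeck(p): d=np.array(p[:2])-D0; return np.array([d@[np.cos(a),np.sin(a)],d@[-np.sin(a),np.cos(a)],p[2]])
QX=down(a+np.pi/2); QY=down(a)
def push(axis,lat,start,end,F=6,zlo=.068,zhi=.125):
    f=(lambda v,z:dk(v,lat,z)) if axis=="x" else (lambda v,z:dk(lat,v,z))
    q=QX if axis=="x" else QY
    r.reach(f(start,zhi),q); t1=r.move_straight(f(start,zlo),speed=.12,max_force=8)
    if t1: print("TOUCH on descent",r.read_state()["eef_pos"]); return
    r.hold(.15); hit=r.move_straight(f(end,zlo),speed=.035,max_force=F)
    s=r.read_state(); print(axis,hit,"t",round(s["time_s"],2),indeck(s["eef_pos"]).round(4),np.round(s["contact_force"],1))
    r.move_straight(f(start,zlo),speed=.1); r.move_straight(f(start,zhi),speed=.2)
E
python3 - <<'E'
from h import *
command_gripper(.02); print(r.tip_extent, r.read_state()["grip_width"])
push("x",-.008,-.072,-.036)
push("y",-.003,-.075,-.041)
E
```

```text
0.025 0.019999013301404
x True t 6.34 [-0.0426 -0.0076  0.0674] [ 0.7 -1.  -0.1]
TOUCH on descent [ 0.59154396 -0.33447013  0.06524568]
```

Run:
```python
from h import *
s=r.read_state(); print(s["time_s"],indeck(s["eef_pos"]).round(4),np.round(s["contact_force"],1))
c=snap("wrist"); save("w3",c["im"])
r.move_straight(dk(-.003,-.075,.071),speed=.05); r.hold(.2)
s=r.read_state(); print(s["time_s"],indeck(s["eef_pos"]).round(4),np.round(s["contact_force"],1))
```

```text
9.15 [-0.004  -0.0738  0.0652] [-0.8 -0.1  5.2]
9.7 [-0.0031 -0.0748  0.0707] [-0.7 -0.7 -0.3]
```

View pics/w3.png

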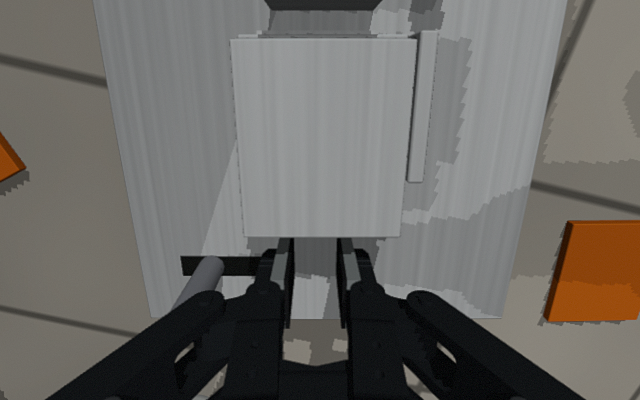

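This view shows the stack (230–418, 38–237) near the x stop at (420,105), with the prongs clear of the pin at (205,275). The "touch" was the fingertips grazing the deck after an overshoot, so I'll go on 3 mm higher.

```bash
sed -i 's/zlo=.068/zlo=.071/; s/speed=.12,max_force=8/speed=.08,max_force=8/' h.py
python3 - <<'E'
from h import *
hit=r.move_straight(dk(-.003,-.041,.071),speed=.035,max_force=6)
s=r.read_state(); print(hit,s["time_s"],indeck(s["eef_pos"]).round(4))
r.move_straight(dk(-.003,-.072,.071),speed=.1); r.move_straight(dk(-.003,-.072,.125),speed=.2)
push("x",-.003,-.060,-.036)
push("y",-.003,-.068,-.041)
r.reach(dk(-.01,0,.23),QX)
c=snap("wrist"); save("w4",c["im"]); np.savez("pics/w4",**c); print(r.read_state()["time_s"])
E
```

```text
True 10.425 [-0.003  -0.0493  0.071 ]
x True t 14.12 [-0.0426 -0.0028  0.0705] [-1.1 -0.4  0.5]
y True t 17.79 [-0.003  -0.0493  0.0709] [ 0.8 -1.   0.9]
19.9417
```

View pics/w4.png

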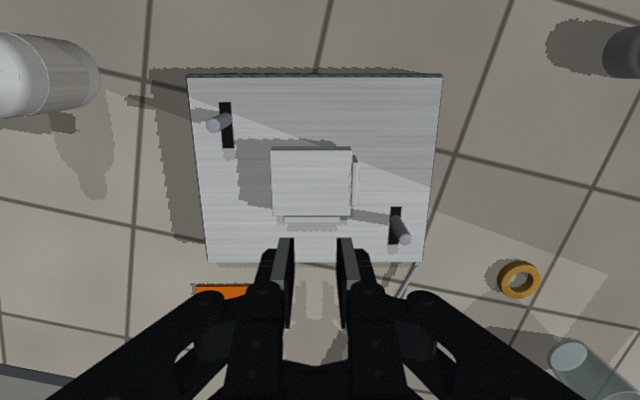

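The stack (272–352, 150–216) is square and snug against both stops. The repeat pushes stopped at identical positions (x −42.6 mm, y −49.3 mm). Next, the frame.

Run:
```python
from h import *
command_gripper(.06)
r.reach([.50,.235,.27],down(np.radians(70)))
c=snap("wrist"); save("w5",c["im"]); np.savez("pics/w5",**c); print(r.read_state()["time_s"],r.read_state()["joint_positions"])
P=cloud(c);z=P[...,2]; g=c["im"].max(2)
m=((g<70)&(abs(z-.07)<.008)&(np.hypot(P[...,0]-.513,P[...,1]-.25)<.1))
print(m.sum(),np.median(z[m])); print(cv2.minAreaRect((P[m][:,:2]*1000).astype(np.float32)))
```

```text
22.2917 [ 2.99226598e-01  3.82902489e-01  1.42416200e+00 -2.16011692e-04
  1.33466745e+00 -9.21446119e-01]
1499 0.07070109833892368
((513.7537841796875, 259.6036071777344), (12.50804328918457, 114.94363403320312), 11.550302505493164)
```

View pics/w5.png

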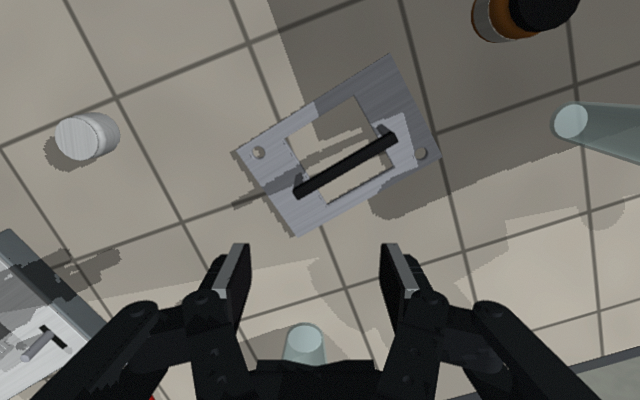

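The frame lies with holes at about (258,153) and (421,153), and its bail runs from (297,192) to (393,137). Bail top height is 70.7 mm, which matches the text's 64 + 6. I'll grasp it, lift it, and hover over the pins for a look.

Run:
```python
from h import *
c=dict(np.load("pics/w5.npz")); h=plane(c,[(258,153),(421,153)],.008)[:,:2]
d=h[1]-h[0]; print("holes mid",h.mean(0).round(4),"len",np.hypot(*d),"yaw",np.degrees(np.arctan2(d[1],d[0]))-57.995)
assert np.hypot(*(h.mean(0)-[.5138,.2596]))<.005
q=down(np.radians(11.55)); p=np.array([.5138,.2596])
r.reach([*p,.14],q); print(r.move_straight([*p,.071],speed=.08,max_force=10))
command_gripper(.0,60); s=r.read_state(); print(s["grip_width"],s["eef_pos"],np.round(s["contact_force"],1))
r.move_straight([*p,.20],speed=.12); r.hold(.2); s=r.read_state(); print("lifted",s["grip_width"],np.round(s["contact_force"],1),np.round(s["torque"],2))
m=[.5735,-.26295]
r.reach([*m,.20],down(np.radians(13.37))); r.move_straight([*m,.170],speed=.08); r.hold(.3)
c=snap("wrist"); save("w6",c["im"]); np.savez("pics/w6",**c)
for n in("scene","side"): save(n+"6",snap(n)["im"])
s=r.read_state(); print(s["time_s"],s["eef_pos"],np.round(s["contact_force"],1),s["joint_positions"])
```

```text
holes mid [0.5147 0.2599] len 0.1887323305958896 yaw 11.932439905657127
False
0.01112326389885941 [0.51406508 0.25969324 0.0714488 ] [-0.  -0.7  3.7]
lifted 0.010676935122523852 [-0.3 -0.4 -6.3] [0.01 0.02 0.01]
29.1 [ 0.57352761 -0.26300572  0.17022828] [ 0.3 -0.2 -6.3] [-5.51360263e-01  6.07022195e-01  1.33174853e+00  3.24973904e-05
  1.20246669e+00 -7.84667867e-01]
```

View pics/w6.png

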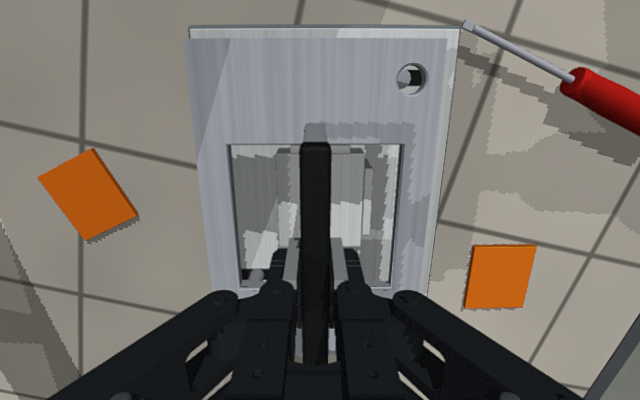

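The held frame's hole A is at (411,78) with pin A's tip visible in it, and pin B shows through the window at (258,274). Now I'll measure the offset numerically.

Run:
```python
from h import *
c=dict(np.load("pics/w6.npz")); P=cloud(c); z=P[...,2]; g=c["im"].mean(2)
print("frame top z",np.median(z[45:130,230:380]))
sub=z[55:102,385:440]; 
hm=((sub<.098)).astype(np.uint8); k,l,s,ce=cv2.connectedComponentsWithStats(hm); i=1+s[1:,4].argmax(); print("hole comp",s[i],ce[i]+[385,55])
ct=max(cv2.findContours((l==i).astype(np.uint8),0,1)[0],key=cv2.contourArea); (e,ax,an)=cv2.fitEllipse(ct); print("ellipse",np.add(e,[385,55]),ax)
print("hole top-rim->deck",*[indeck(plane(c,np.add(e,[385,55]),zz)[0]).round(4) for zz in(.100,.108)])
pm=((sub>.074)&(sub<.09)).astype(np.uint8); k,l,s,ce=cv2.connectedComponentsWithStats(pm); i=1+s[1:,4].argmax(); print("pin",s[i],ce[i]+[385,55],indeck(plane(c,ce[i]+[385,55],.082)[0]).round(4))
pb=((z[255:290,240:285]>.07)&(z[255:290,240:285]<.09)).astype(np.uint8);k,l,s,ce=cv2.connectedComponentsWithStats(pb);
for i in range(1,k): print("pinb",s[i],ce[i]+[240,255],indeck(plane(c,ce[i]+[240,255],.082)[0]).round(4))
crop=cv2.resize(c["im"][50:106,380:444],(560,490),interpolation=cv2.INTER_NEAREST)
crop2=cv2.resize(c["im"][240:300,220:300],(240,490),interpolation=cv2.INTER_NEAREST)
save("w6c",np.hstack([crop,crop2]))
w=dict(np.load("pics/w4.npz"));Pz=cloud(w);D=None
for nm,u,v in(("a",404,240),("b",214,126)):
    zz=Pz[v-14:v+14,u-14:u+14,2]; k,l,s,ce=cv2.connectedComponentsWithStats((zz>.076).astype(np.uint8)); i=1+s[1:,4].argmax()
    print("w4",nm,s[i],indeck(plane(w,ce[i]+[u-14,v-14],.082)[0]).round(4))
```

```text
frame top z 0.10806811318675975
hole comp [ 12  10  25  30 549] [409.07285974  79.51912568]
ellipse [409.07433128  79.46164894] (23.293514251708984, 28.355552673339844)
hole top-rim->deck [0.0459 0.0794 0.1   ] [0.0438 0.0795 0.108 ]
pin [ 12  13  14  21 208] [403.30288462  78.57211538] [0.0473 0.0796 0.082 ]
w4 a [  7   4  15  15 169] [0.0441 0.0788 0.082 ]
w4 b [  6   5  17  17 212] [-0.0546 -0.0789  0.082 ]
```

View pics/w6c.png

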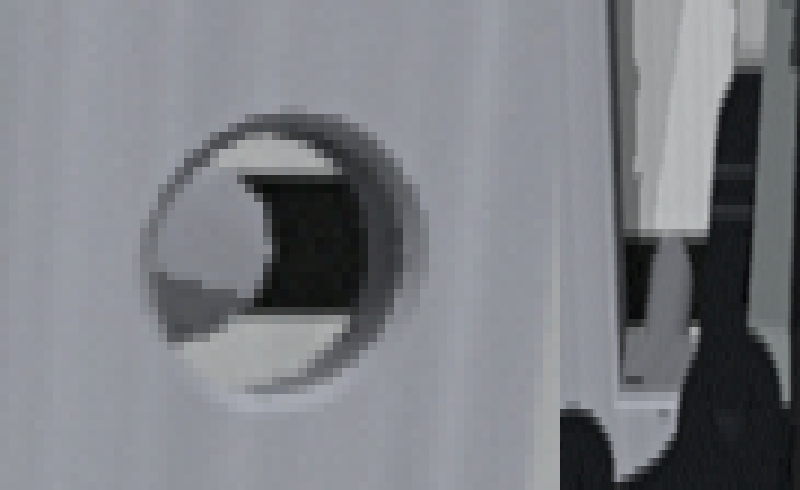

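Comparing the two: hole rim centre ≈ (412.5,79) at z=0.108, pin tip centre ≈ (401,77) at z=0.082. The offsets are about 0.4 mm in x and 0.7 mm in y, within capture range. I'll correct and lower with a force guard.

```bash
cat >> h.py <<'E'
def at(): 
    s=r.read_state(); return round(s["time_s"],2),s["eef_pos"].round(4),np.round(s["contact_force"],1),np.round(s["torque"],2)
E
python3 - <<'E'
from h import *
m=np.array([.5735,-.26295]); m=m+.0004*np.array([np.cos(a),np.sin(a)])+.0006*np.array([-np.sin(a),np.cos(a)])
r.move_straight([*m,.158],speed=.05); r.hold(.2); print(at())
hit=r.move_straight([*m,.140],speed=.03,max_force=4); r.hold(.1); print("pins",hit,at())
if not hit:
    hit=r.move_straight([*m,.116],speed=.04,max_force=5); r.hold(.1); print("down",hit,at())
    if not hit:
        hit=r.move_straight([*m,.108],speed=.015,max_force=4); r.hold(.1); print("land",hit,at())
c=snap("wrist"); save("w7",c["im"]); np.savez("pics/w7",**c)
E
```

```text
(29.69, array([ 0.5739, -0.2624,  0.1582]), array([-0.3, -0.2, -6.5]), array([ 0.  , -0.03,  0.02]))
pins False (30.54, array([ 0.5739, -0.2624,  0.1403]), array([ 0.8, -0.6, -7.1]), array([-0.01,  0.01, -0.02]))
down False (31.39, array([ 0.574 , -0.2624,  0.1163]), array([ 0.9,  0.5, -5.8]), array([ 0.04, -0.05, -0.02]))
land True (31.89, array([ 0.5739, -0.2624,  0.1115]), array([0. , 0.9, 6. ]), array([0.05, 0.06, 0.04]))
```

View pics/w7.png

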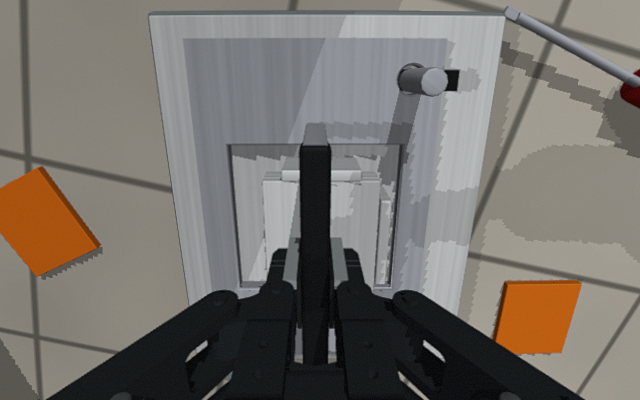

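It went home cleanly: pin A stands through its hole at (425,80) and contact came at TCP z = 0.1115, as expected. Now I'll release, retreat and check.

Run:
```python
from h import *
p=r.read_state()["eef_pos"]
command_gripper(.05); r.hold(.1); print(at())
r.move_straight([p[0],p[1],.25],speed=.12)
r.reach(dk(-.06,-.0,.30),QX); r.hold(.2)
c=snap("wrist"); np.savez("pics/w8",**c); P=cloud(c); z=P[...,2]; D=(P[...,:2]-D0)@np.array([[np.cos(a),-np.sin(a)],[np.sin(a),np.cos(a)]])
fx,fy=D[...,0]+.005,D[...,1]
for n,(x,y) in dict(pp=(.057,.06),pm=(.057,-.08),mp=(-.057,.08),mm=(-.057,-.06),top=(0,.09),bot=(0,-.09)).items():
    k=(abs(fx-x)<.006)&(abs(fy-y)<.008); print(n,k.sum(),np.median(z[k]).round(4))
s=snap("side"); b=snap("scene"); cr=lambda c,u,v:cv2.resize(c['im'][v-60:v+60,u-75:u+75],(400,320),interpolation=cv2.INTER_CUBIC)
save("fin",np.vstack([np.hstack([cr(b,268,245),cr(s,383,262)]),cv2.resize(c["im"][40:320,80:560],(400,233))[:, :].repeat(1,0) if 0 else np.hstack([cv2.resize(c["im"],(400,250)),cv2.resize(b["im"],(400,250))])]))
print(at())
```

```text
(32.5, array([ 0.5726, -0.2616,  0.1091]), array([ 0.3, -1. ,  0. ]), array([ 0.06, -0.04, -0.03]))
pp 104 0.0489
pm 60 0.0488
mp 158 0.0492
mm 195 0.049
top 132 0.049
bot 127 0.0488
(35.62, array([ 0.5201, -0.2755,  0.2999]), array([ 0.4, -1. , -1.1]), array([ 0.  , -0.  ,  0.05]))
```

View pics/fin.png

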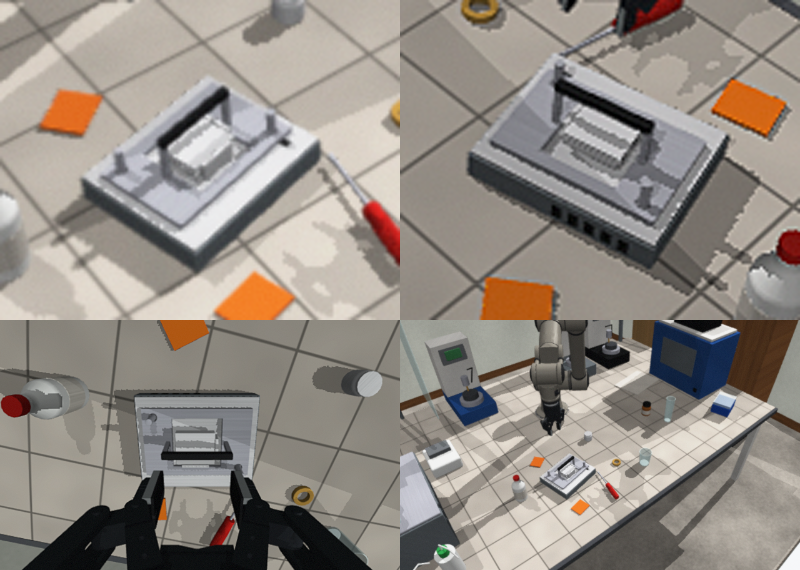

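The frame is flat: its top reads 48.8–49.2 mm at all six points sampled. Both pins are through, the stack is still square in the window, and the bystanders are in place. Handing in.

```bash
python3 -c "
from h import *
r.finish_job(); print(at())"
```

```text
the job is handed in; nothing more can be done
the job is handed in; nothing more can be done
```

The job is done and handed in, at about 36 s of the 67 s allowed. I pushed the stack square into the corner of the two stops. Then I hung the frame on both pins, lowered it gently under a force guard, let go and backed the arm away.

- **Stack:** Pushing twice each way in x and y, the pusher stopped at the same place both times (x −42.6 mm, y −49.3 mm). The x stop is about 1.4 mm past what I expected, which is within the 2 mm calibration. In the final views the stack still looks square.
- **Frame:** The pins are shifted about −5 mm along deck x. The frame met no resistance on the pins and touched down at the expected height. After release its top read 48.8–49.2 mm at six points, so it lies flat and fully home.
- **Other things on the bench:** None were moved, as far as the final views show. I judged this by eye.
- **What went wrong or disagreed:**
  - On one descent beside the stack the fingertips grazed the deck at about 5 N, so I pushed 3 mm higher after that.
  - Two measurements of the frame's angle differed by 0.4°, which did not affect the fit.

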